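# Square up the light bench and hold a prism cell in its beam

## Task

First lay the steel straightedge flat on the table with its graduated edge flush against the middle of the light bench's front edge, as the sighting line, and let go of it. Then pick up the glass prism cell by its two frosted faces only, never touching the clear faces, and hold it upright midway between lamp and detector, with the beam passing squarely through the middle of the two clear faces; finish while still holding it there, touching nothing of the light bench with it. Leave the other things on the table where they are.

Things in the scene. Friction and masses are not known exactly. Their poses are not given: they have to be found in the camera images.
- light_bench: Fixed light bench. Aluminium base plate 130 (x) x 240 (y) x 20 mm high; origin at the centre of its underside, on the table. Front edge: the plain upright long face at x = -65 mm, on the robot's side. On it stand the black lamp (y = +90 mm) and grey detector (y = -90 mm), each 44 x 40 mm, tops 135 mm above the table; lens and window (y = +65 and -65 mm) face each other over a free gap of 130 mm.
- beam_mid (a point): Middle of the light beam, half-way between lens and detector window, 105 mm above the table. The beam, 10 mm in diameter and level, runs along this frame's y axis (same axes as the light bench); it shows as a faint pale yellow rod that things pass through.
- straightedge_grip (a point): Centre of the grip rib of the loose steel straightedge (about 350 g), 30 mm above the table as it lies. Blade 50 (x) x 120 (y) x 8 mm thick; on it the dark upright rib, 14 mm thick (x), 60 mm long (y), from 8 to 52 mm above the table, 38 mm behind the working edge. x points from the rib to the working edge, y along it, z up. It lies to the left or right of the light bench.
- straightedge_edge (a point): Middle of the working (graduated) edge of the straightedge, at its underside; same axes. The edge runs along y, 60 mm to either side.
- cell_center (a point): Centre (half-way up) of the loose glass prism cell, standing upright beside the light bench, across from the straightedge: 30 (x) x 36 (y) x 64 mm high, about 90 g. Frosted faces, whitish and matt, look to +x and -x, 30 mm apart; clear see-through faces look to +y and -y, 36 mm apart, 1 mm proud of the frosted plates. The clear window is 22 mm wide. Black cap between the frosted plates' tops; z up.
- cell: The prism cell itself (origin at the centre of its underside, same axes).
- straightedge: The straightedge itself (origin at the centre of the blade's underside, same axes).
- vial: Bystander: round glass vial with black cap, 28 mm diameter, 62 mm high; origin at its underside.
- jar: Bystander: amber jar with white lid, 48 mm diameter, 60 mm high; origin at its underside.
- screwdriver: Bystander: small screwdriver 130 mm long lying at the right side of the table; origin at its middle, on the table.
- mug: Bystander: white mug, 80 mm diameter, 95 mm high; origin at its underside.
- duster: Bystander: white spray can, 63 mm diameter, 237 mm high; origin at its underside.
- parts_dish: Bystander: low grey parts dish, 90 x 120 x 22 mm; origin at its underside.
- gauge_block: Bystander: plain steel block, 50 x 30 x 30 mm; origin at its underside.
Mind the look-alikes: they are no part of the job. What is shaped like the cell but red is not meant.

How it is judged (in metres and radians):
On the way, in this order (a step that is already met when the one before it is completed fails the run):
1. the straightedge lies flush against the middle of the light bench's front edge, let go, with the cell still on the table (x of straightedge_edge in the frame of light_bench between -0.0685 and -0.0615 m and y of straightedge_edge in the frame of light_bench between -0.03 and 0.03 m and angle between the y axis of straightedge_edge and the y axis of light_bench, either way round below 0.04 rad and height (world z) of straightedge_edge below 0.005 m and angle between straightedge_edge's own z axis and vertical below 0.04 rad and contact force between the fingers and straightedge below 0.1 N and distance of cell_center from where it was at the start of the episode below 0.01 m and linear speed of straightedge below 0.01 m/s), for 0.2 s.
2. the cell is gripped and lifted clear of the table (height (world z) of cell_center above 0.06 m and contact force between the fingers and cell above 1 N), for 0.2 s.
At the end, for the whole second after the job is handed in: Cell held at rest, upright and square to the beam within 0.09 rad, clear of the light bench; centre off beam_mid at most 6 mm sideways, 12 mm in height, 25 mm along the beam. Straightedge flat, let go, within 3.5 mm and 0.04 rad of the front edge, 30 mm of its middle (x of cell_center in the frame of beam_mid between -0.006 and 0.006 m and y of cell_center in the frame of beam_mid between -0.025 and 0.025 m and z of cell_center in the frame of beam_mid between -0.012 and 0.012 m and angle between the y axis of cell_center and the y axis of beam_mid, either way round below 0.09 rad and angle between cell_center's own z axis and vertical below 0.09 rad and contact force between the fingers and cell above 1 N and contact force between cell and light_bench below 0.1 N and height (world z) of cell_center above 0.08 m and linear speed of cell below 0.02 m/s and contact force between the fingers and cell_c0 below 0.5 N and x of straightedge_edge in the frame of light_bench between -0.0685 and -0.0615 m and y of straightedge_edge in the frame of light_bench between -0.03 and 0.03 m and angle between the y axis of straightedge_edge and the y axis of light_bench, either way round below 0.04 rad and height (world z) of straightedge_edge below 0.005 m and angle between straightedge_edge's own z axis and vertical below 0.04 rad and contact force between the fingers and straightedge below 0.1 N); the arm keeps its last pose, push and grip.
It fails at once if a finger touches a clear face of the cell (contact force between the fingers and cell_c0 above 0.5 N).
It fails at once if the cell knocks against the light bench (contact force between cell and light_bench above 2 N).
It fails at once if a bystander is moved by more than 30 mm (distance of any of vial, jar, screwdriver, mug, duster, parts_dish, gauge_block from where it was at the start of the episode above 0.03 m).
It also fails if it takes over 64 s, if anything falls off the work surface, if the arm or the gripper's body presses on something with over 40 N, if the wrist force passes 120 N, or if a joint passes its speed limit or range.

## Robot

A 6-joint arm with a two-finger parallel gripper is mounted at the origin on the work surface. World frame = base frame: x ahead of the robot, y to its left, z up, the work surface at z = 0. Lengths are in m, angles in degrees, forces in N, time in s.
With the tool pointing down it reaches from about 0.325 to 0.85 m from the base axis. Payload 4.4 kg.
Tool frame: the origin (TCP) lies midway between the tips of the shut fingers; the grasp point (between the pads) lies pinch_z behind it (pinch_z is the distance from the TCP to the grasp point, in m); x points along the fingers, z is the direction in which the jaws open and shut, and the axes are right-handed (so a half turn about x gives the same grasp; the last joint's range is limited). The gripper opens to 94 mm and grips with 3 to 60 N. Pads are 16 mm wide; open, the fingers measure 119 mm over their backs; the gripper's body (75 mm by 177 mm) begins 78 mm behind the grasp point.
Start: joints at [-72.279, 11.837, 88.321, -0, 79.842, -8.623], TCP at [0.255, -0.515, 0.205] pointing down, gripper open.
Joint ranges: [-156.59, 156.59], [-49.26, 127.26], [12.9, 141.05], [-63.56, 243.56], [4.71, 150.69], [-161.64, 161.64]. Speed limits (degrees/s): [159.86, 159.86, 180, 180, 180, 180].

## Interface

Orientations are given as a 3x3 rotation matrix whose columns are the frame's x, y, z axes.
In Python, from workcell import get_obs, grab_frame, hand_in, pinch_z gives the robot as it stands.
- The arm moves only by the tool jog_arm, never from a script. Its argument "series" is a list of rows, each an object of numbers: "x", "y", "z": the shift along the world's x, y, z in units of 25 mm (1.0 is 25 mm); "spin": the turn about the world's z in units of 5 degrees (1.0 is 5 degrees). A call has 1 to 20 rows; each row shifts and turns the commanded pose from where the row before left it; what a row does not reach is not made up. A row lasts 1/12 s, in which the tool goes at most 41.7 mm and 7.16 degrees, less where a joint would pass 70% of its speed; a pose out of reach is approached as far as the arm can. A call is refused whole if a number of a shift passes 1 or a number of a turn 1, either way. A call with a gripper value outside its range is refused whole. "fingers" is the finger opening in mm, from 0 to 94, set as the call begins (left out, the last holds). The fingers move at their own pace and stop on an object; the grip force is fixed at half the most. Time passes only in rows, so rows that do not move let the fingers close. It gives the time, the measured TCP pose, the force and the opening at its end, in the units of the state.
- get_obs(): the state, without advancing time (a new reading comes with each control period).
- grab_frame(name): name is "side" or "top" or "wrist"; returns a dict with "image" (480x640x3 uint8, blue, green, red), "fx", "fy", "cx", "cy" (pixels), "R" (3x3) and "t" (3): a world point X has camera coordinates R X + t; the wrist camera has in their place "mount" (4x4, takes a point from camera to tool coordinates, whose origin is the TCP and whose axes are the tool frame's). Camera axes: x right, y down, z forward; pixel columns grow to the right and rows downward; lengths in m; the calibration is good to about 2 mm. A picture is of the moment at which its call begins: read the wrist's pose just before it. There is no depth.
- hand_in(): hands the job in, once; it reports no verdict.
The state is a dict: "time_s": time; "joint_pos": joint angles; "qvel": joint speeds; "tau": joint torques, N m; "tcp_pos": TCP position; "orientation": TCP orientation; "ft_force": force on the tool from outside, world axes, zero at the start; "torque": the same for the moment, N m; "grip_width": finger opening in m.
Only numpy, scipy, OpenCV 4.12 (cv2) and the standard library are available. Lean on these libraries where they do the work, as an engineer would, in place of code of your own. Each camera call takes 0.05 s, during which the arm holds its last target.

## Working session

There is one attempt and no reset: what is moved stays moved. The work goes in short steps, Python scripts to look and compute and a tool call to move; the robot and the scene stay as the last step left them, time stands still between calls to the robot, and variables do not carry over. Pictures are saved under pics/ and viewed, and the job is handed in when it is done.

Besides the shell and the picture viewer there is one more tool, called after "Emit:" in YAML: its name, and indented under it one key for each argument. jog_arm: Moves the arm, as the interface text tells. Its arguments: {"type":"object","properties":{"series":{"type":"array","items":{"type":"object","properties":{"x":{"type":"number"},"y":{"type":"number"},"z":{"type":"number"},"spin":{"type":"number"}}}},"fingers":{"type":"number"}},"required":["series"]}

```bash
ls; mkdir -p pics; python3 - <<'E'
from workcell import *
import cv2
print(get_obs()); print(pinch_z)
for n in ("top","side"):
    f=grab_frame(n); cv2.imwrite(f"pics/{n}0.png",f["image"]); print(n,{k:v for k,v in f.items() if k!="image"})
E
```

```text
pics
{'time_s': 0.0, 'joint_pos': array([-7.22760056e+01,  1.18819612e+01,  8.84041598e+01, -7.78648049e-04,
        7.98404997e+01, -8.62118859e+00]), 'qvel': array([ 0.00542064,  0.03242485, -0.03013767, -0.03677122, -0.02433887,
       -0.05179744]), 'tau': array([-7.84277054e-04, -3.70885992e+01, -2.81414795e+01,  6.98165107e-02,
        3.63401428e-02, -1.82804656e-04]), 'tcp_pos': array([ 0.25492861, -0.5145082 ,  0.20431877]), 'orientation': array([[-6.85520200e-04,  8.96135788e-01,  4.43779427e-01],
       [ 2.10097650e-03,  4.43779843e-01, -8.96133381e-01],
       [-9.99997558e-01,  3.18052614e-04, -2.18698028e-03]]), 'ft_force': array([-0.18639168,  0.21129234, -0.97994724]), 'torque': array([ 0.03640545,  0.07786002, -0.01059703]), 'grip_width': 0.09396260763476241}
0.0188
top {'fx': 544.6640020456671, 'fy': 544.6640020456671, 'cx': 319.81658633924206, 'cy': 235.40977207576648, 'R': array([[-0.01054336, -0.99992547, -0.00615509],
       [-0.98019557,  0.01155225, -0.19769467],
       [ 0.19775104,  0.00394882, -0.98024432]]), 't': array([-0.00196747,  0.56811719,  1.64077265])}
side {'fx': 557.1743328502406, 'fy': 557.1743328502406, 'cx': 319.47226702832484, 'cy': 229.99178778663395, 'R': array([[ 0.99607633, -0.08722368,  0.01496594],
       [-0.03019796, -0.49395235, -0.86896442],
       [ 0.08318674,  0.86510295, -0.49464822]]), 't': array([-0.5300961 ,  0.09597312,  1.41201869])}
```

View pics/top0.png

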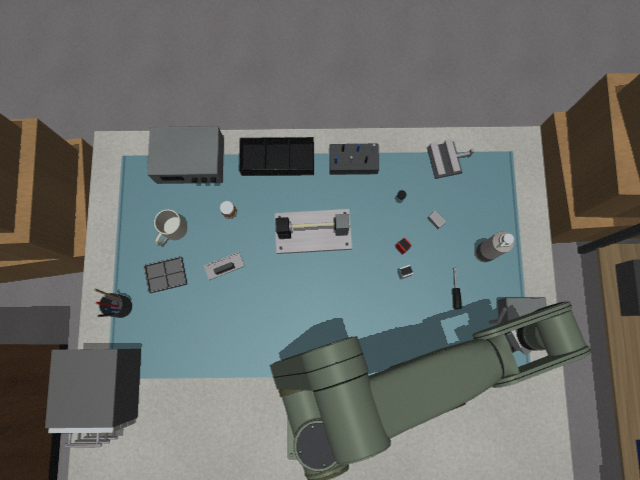

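View pics/side0.png

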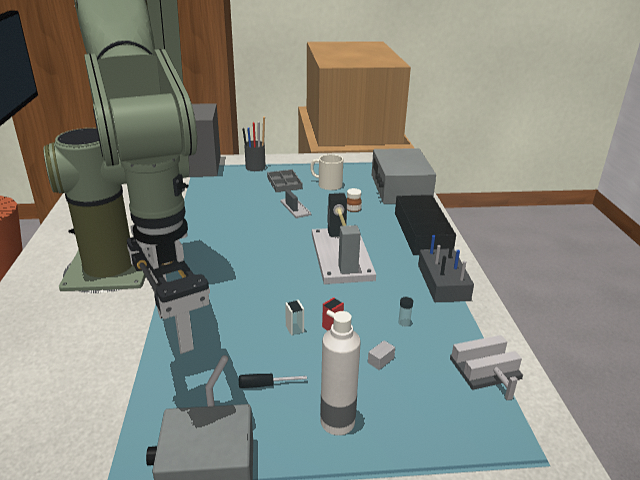

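The top view shows the straightedge at about (224,265), left of the bench, whose plate centre is near (314,231). There are two cell-shaped things to the right: a white one with a black cap at (405,271), and a red one at (403,245). The white one fits "whitish frosted faces, black cap", and the red one is the look-alike. I'll enlarge both to confirm.

```bash
python3 - <<'E'
import cv2,numpy as np
t=cv2.imread("pics/top0.png"); s=cv2.imread("pics/side0.png")
a=cv2.resize(t[225:295,360:460],None,fx=4,fy=4,interpolation=cv2.INTER_CUBIC)
b=cv2.resize(s[285:345,270:370],None,fx=4,fy=4,interpolation=cv2.INTER_CUBIC)
c=cv2.resize(t[245:285,194:254],None,fx=6,fy=6,interpolation=cv2.INTER_CUBIC)
d=cv2.resize(t[200:260,262:362],None,fx=4,fy=4,interpolation=cv2.INTER_CUBIC)
o=np.zeros((580,800,3),np.uint8); o[:280,:400]=a; o[:240,400:]=b; o[300:540,:360]=c; o[300:540,400:]=d
cv2.imwrite("pics/crop0.png",o)
E
```

```text
(no output)
```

View pics/crop0.png

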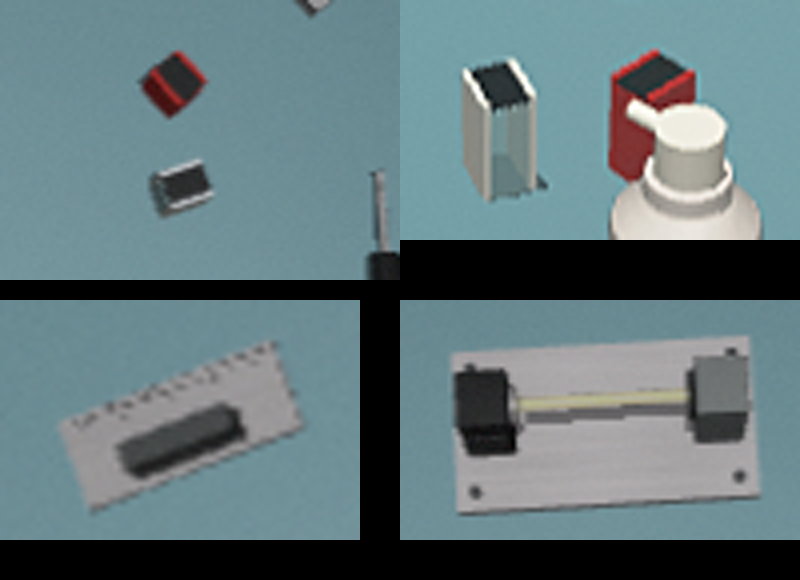

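The crops confirm it. The white cell has a black cap between two whitish plates at top view (405,271), and its plates face roughly up and down the image. The straightedge's graduations are on its upper (+x) side. Next I'll measure from the top view.

```bash
cat > h.py <<'E'
import numpy as np,cv2
from workcell import get_obs,grab_frame,pinch_z
def cam(f,obs=None):
    "returns centre C, R world->cam"
    if "R" in f: R=np.array(f["R"]);return -R.T@np.array(f["t"]),R
    M=np.array(f["mount"]);T=np.eye(4);T[:3,:3]=obs["orientation"];T[:3,3]=obs["tcp_pos"]
    W=T@M; return W[:3,3],W[:3,:3].T
def ray(f,uv,z,obs=None):
    C,R=cam(f,obs);uv=np.atleast_2d(uv).astype(float)
    d=np.c_[(uv[:,0]-f["cx"])/f["fx"],(uv[:,1]-f["cy"])/f["fy"],np.ones(len(uv))]@R
    return C+d*((z-C[2])/d[:,2])[:,None]
def proj(f,X,obs=None):
    C,R=cam(f,obs);c=(np.atleast_2d(X)-C)@R.T
    return np.c_[f["fx"]*c[:,0]/c[:,2]+f["cx"],f["fy"]*c[:,1]/c[:,2]+f["cy"]]
def rect(f,mask,z,obs=None):
    cs,_=cv2.findContours(mask,cv2.RETR_EXTERNAL,cv2.CHAIN_APPROX_NONE)
    c=max(cs,key=cv2.contourArea)[:,0]; P=ray(f,c,z,obs)[:,:2]
    (x,y),(w,h),a=cv2.minAreaRect((P*1000).astype(np.float32))
    return (x,y),(w,h),a
E
python3 - <<'E'
from h import *
f=grab_frame("top");im=f["image"]
hsv=cv2.cvtColor(im,cv2.COLOR_BGR2HSV)
nt=((hsv[...,1]<70)|(hsv[...,2]<70)).astype(np.uint8)*255
def sub(m,x0,x1,y0,y1):
    o=np.zeros_like(m);o[y0:y1,x0:x1]=m[y0:y1,x0:x1];return o
for n,b,z in [("edge",(198,250,248,284),.008),("bench",(265,360,200,262),.02),("cell",(393,418,260,284),.06),("gauge",(425,450,208,232),.02),("cap",(0,0,0,0),0)]:
    m=sub(nt,*b)
    if m.any(): print(n,cv2.countNonZero(m),rect(f,m,z))
m=sub((hsv[...,2]<95).astype(np.uint8)*255,205,245,253,280);print("rib",cv2.countNonZero(m),rect(f,m,.052))
m=sub((hsv[...,2]<70).astype(np.uint8)*255,396,415,260,280);print("cap",cv2.countNonZero(m),rect(f,m,.064))
# hand clicks: bench front corners at z=.02, back corners
uv=[(262+458/4-100+0,0)]
print(ray(f,[(276.5,253),(351.5,249)],.02))
print("vial jar scr red",ray(f,[(401,196)],.03),ray(f,[(228,210)],.05),ray(f,[(457,290)],0.01),ray(f,[(403,246)],.06))
E
```

```text
edge 1531 ((484.3785095214844, 298.6969909667969), (164.85484313964844, 112.17591094970703), 89.35628509521484)
bench 4758 ((582.886474609375, 16.629241943359375), (301.1199035644531, 179.0188446044922), 89.34185028076172)
cell 563 ((451.5706787109375, -268.4798278808594), (75.65087890625, 71.01007843017578), 89.3411865234375)
gauge 253 ((623.2189331054688, -380.6248779296875), (60.18116760253906, 46.77595520019531), 37.6220588684082)
rib 141 ((469.3523864746094, 289.19073486328125), (21.662395477294922, 63.06305694580078), 21.545902252197266)
cap 61 ((454.1396484375, -269.8883972167969), (17.3734188079834, 32.47946548461914), 17.72978401184082)
[[ 0.5202682   0.12958649  0.02      ]
 [ 0.53036138 -0.10807074  0.02      ]]
vial jar scr red [[ 0.69944003 -0.27018153  0.03      ]] [[0.65480055 0.28118801 0.05      ]] [[ 0.39779726 -0.4364239   0.01      ]] [[ 0.53092384 -0.26543222  0.06      ]]
```

Emit:
jog_arm:
  series:
    - {"x": 0.4, "y": 0.9, "spin": 0.6}
    - {"x": 0.4, "y": 1, "spin": 0.6}
    - {"x": 0.4, "y": 1, "spin": 0.6}
    - {"x": 0.4, "y": 1, "spin": 0.6}
    - {"x": 0.4, "y": 1, "spin": 0.6}
    - {"x": 0.4, "y": 1, "spin": 0.6}
    - {"x": 0.4, "y": 1, "spin": 0.6}
    - {"x": 0.4, "y": 1, "spin": 0.6}
    - {"x": 0.4, "y": 1, "spin": 0.6}
    - {"x": 0.4, "y": 1, "spin": 0.6}
    - {"x": 0.4, "y": 1, "spin": 0.6}
    - {"x": 0.3, "y": 1, "spin": 0.6}
    - {"x": 0.3, "y": 1, "spin": 0.6}
    - {"x": 0.3, "y": 1, "spin": 0.6}
    - {"x": 0.3, "y": 1, "spin": 0.6}
    - {"x": 0.3, "y": 1, "spin": 0.6}
    - {"x": 0.3, "y": 1, "spin": 0.6}
    - {"x": 0.3, "y": 1, "spin": 0.6}
    - {"x": 0.2, "y": 1, "spin": 0.6}
    - {"x": 0.2, "y": 1, "spin": 0.6}
  fingers: 60

```text
invalid input at $.series[0]: expected keys x, y, z, spin
```

Emit:
jog_arm:
  series:
    - {"x": 0.3, "y": 1, "spin": 0.5}
    - {"x": 0.3, "y": 1, "spin": 0.5}
    - {"x": 0.2, "y": 1, "spin": 0.5}
    - {"y": 1, "spin": 0.5}
    - {"y": 1, "spin": 0.5}
    - {"y": 1, "spin": 0.5}
    - {"y": 1, "spin": 0.4}
    - {"y": 1, "spin": 0.4}
    - {"y": 1, "spin": 0.4}
    - {"y": 1, "spin": 0.4}
    - {"y": 1, "spin": 0.4}
    - {}
    - {}
    - {}

```text
invalid input at $.series[0]: expected keys x, y, z, spin
```

```bash
python3 - <<'E'
from h import *
o=get_obs();f=grab_frame("wrist");cv2.imwrite("pics/w1.png",f["image"])
print(o["tcp_pos"],np.round(o["orientation"],4),o["ft_force"],o["joint_pos"]);print({k:v for k,v in f.items() if k!="image"})
np.savez("w1.npz",ori=o["orientation"],p=o["tcp_pos"])
E
```

```text
[ 0.25494587 -0.5146864   0.20454506] [[-5.000e-04  8.962e-01  4.437e-01]
 [ 1.700e-03  4.437e-01 -8.962e-01]
 [-1.000e+00  3.000e-04 -1.800e-03]] [ 0.06103227  0.15379283 -0.3488837 ] [-7.22803728e+01  1.18755294e+01  8.83845207e+01  1.54091249e-04
  7.98438200e+01 -8.62268732e+00]
{'fx': 346.97824749073123, 'fy': 346.97824749073123, 'cx': 326.2027156813942, 'cy': 244.7837693628838, 'mount': array([[-4.70195445e-04, -2.54597223e-01,  9.67047069e-01,
        -1.78585989e-01],
       [ 7.08856536e-04, -9.67047017e-01, -2.54596865e-01,
         7.27829972e-02],
       [ 9.99999638e-01,  5.65787349e-04,  6.35174009e-04,
        -6.64219396e-04],
       [ 0.00000000e+00,  0.00000000e+00,  0.00000000e+00,
         1.00000000e+00]])}
```

View pics/w1.png

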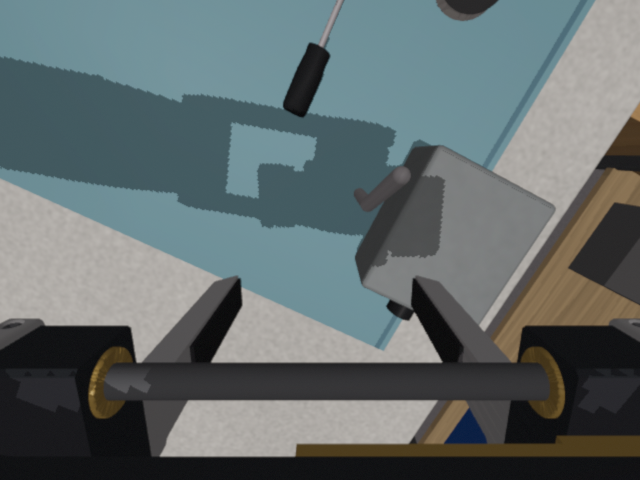

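The wrist picture shows the area under the start pose, with the screwdriver at (308,80) and a grey box at (450,220). The calls were refused because every row needs all four keys, so I'm resending them in full.

Emit:
jog_arm:
  series:
    - {"x": 0.4, "y": 0.9, "z": 0, "spin": 0.6}
    - {"x": 0.4, "y": 1, "z": 0, "spin": 0.6}
    - {"x": 0.4, "y": 1, "z": 0, "spin": 0.6}
    - {"x": 0.4, "y": 1, "z": 0, "spin": 0.6}
    - {"x": 0.4, "y": 1, "z": 0, "spin": 0.6}
    - {"x": 0.4, "y": 1, "z": 0, "spin": 0.6}
    - {"x": 0.4, "y": 1, "z": 0, "spin": 0.6}
    - {"x": 0.4, "y": 1, "z": 0, "spin": 0.6}
    - {"x": 0.4, "y": 1, "z": 0, "spin": 0.6}
    - {"x": 0.4, "y": 1, "z": 0, "spin": 0.6}
    - {"x": 0.4, "y": 1, "z": 0, "spin": 0.6}
    - {"x": 0.3, "y": 1, "z": 0, "spin": 0.6}
    - {"x": 0.3, "y": 1, "z": 0, "spin": 0.6}
    - {"x": 0.3, "y": 1, "z": 0, "spin": 0.6}
    - {"x": 0.3, "y": 1, "z": 0, "spin": 0.6}
    - {"x": 0.3, "y": 1, "z": 0, "spin": 0.6}
    - {"x": 0.3, "y": 1, "z": 0, "spin": 0.6}
    - {"x": 0.3, "y": 1, "z": 0, "spin": 0.6}
    - {"x": 0.2, "y": 1, "z": 0, "spin": 0.6}
    - {"x": 0.2, "y": 1, "z": 0, "spin": 0.6}
  fingers: 60

```text
time_s: 1.87
tcp_pos: [0.4277, -0.0165, 0.2054]
orientation: [[0.0, 0.061, 0.998], [0.0, 0.998, -0.061], [-1.0, 0.0, 0.0]]
ft_force: [-0.3, 0.3, 0.5]
grip_width: 0.06
```

Emit:
jog_arm:
  series:
    - {"x": 0.3, "y": 1, "z": 0, "spin": 0.5}
    - {"x": 0.3, "y": 1, "z": 0, "spin": 0.5}
    - {"x": 0.2, "y": 1, "z": 0, "spin": 0.5}
    - {"x": 0, "y": 1, "z": 0, "spin": 0.5}
    - {"x": 0, "y": 1, "z": 0, "spin": 0.5}
    - {"x": 0, "y": 1, "z": 0, "spin": 0.5}
    - {"x": 0, "y": 1, "z": 0, "spin": 0.4}
    - {"x": 0, "y": 1, "z": 0, "spin": 0.4}
    - {"x": 0, "y": 1, "z": 0, "spin": 0.4}
    - {"x": 0, "y": 1, "z": 0, "spin": 0.4}
    - {"x": 0, "y": 1, "z": 0, "spin": 0.4}
    - {"x": 0, "y": 0.5, "z": 0, "spin": 0}
    - {"x": 0, "y": 0, "z": 0, "spin": 0}
    - {"x": 0, "y": 0, "z": 0, "spin": 0}

```text
time_s: 3.03
tcp_pos: [0.4474, 0.2694, 0.2051]
orientation: [[-0.001, -0.364, 0.931], [-0.001, 0.931, 0.364], [-1.0, -0.001, -0.001]]
ft_force: [-0.1, 0.1, -0.0]
grip_width: 0.06
```

```bash
python3 - <<'E'
from h import *
o=get_obs();f=grab_frame("wrist");cv2.imwrite("pics/w2.png",f["image"])
print(o["time_s"],o["tcp_pos"],np.round(o["orientation"],4),o["ft_force"],o["joint_pos"])
t=grab_frame("top");cv2.imwrite("pics/top2.png",t["image"])
np.savez("w2.npz",orientation=o["orientation"],tcp_pos=o["tcp_pos"])
E
```

```text
3.0333 [0.44740683 0.26942686 0.20512629] [[-6.000e-04 -3.645e-01  9.312e-01]
 [-1.200e-03  9.312e-01  3.645e-01]
 [-1.000e+00 -9.000e-04 -1.000e-03]] [-0.14999148  0.08771904 -0.0167015 ] [ 2.15891711e+01  5.47378360e+00  9.56432751e+01 -5.07772066e-02
  7.89381169e+01  2.23142978e-01]
```

View pics/w2.png

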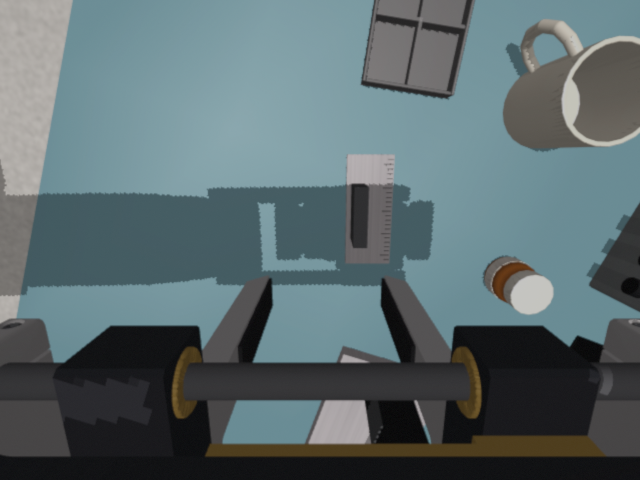

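The wrist view shows the straightedge's blade corners at about (346,155), (395,155), (392,263) and (346,263), the graduations to the right (+x), and the dark rib at (359,215). I'll measure it here and in the top view.

```bash
python3 - <<'E'
from h import *
o=get_obs();f=grab_frame("wrist");im=f["image"]
hsv=cv2.cvtColor(im,cv2.COLOR_BGR2HSV)
x0,x1,y0,y1=330,410,140,275
m=np.zeros(im.shape[:2],np.uint8);m[y0:y1,x0:x1]=(hsv[y0:y1,x0:x1,1]<55)*255
m=cv2.morphologyEx(m,cv2.MORPH_CLOSE,np.ones((7,7)));print("blade",cv2.countNonZero(m),rect(f,m,.008,o))
r=np.zeros_like(m);r[y0:y1,345:375]=(hsv[y0:y1,345:375,2]<55)*255
print("rib(silh)",rect(f,r,.052,o))
v=cv2.resize(im[y0:y1,x0:x1],None,fx=4,fy=4,interpolation=cv2.INTER_NEAREST);vm=cv2.cvtColor(cv2.resize(cv2.max(m//2,r)[y0:y1,x0:x1],None,fx=4,fy=4),cv2.COLOR_GRAY2BGR)
cv2.imwrite("pics/w2c.png",np.hstack([v,vm]))
t=cv2.imread("pics/top2.png");cv2.imwrite("pics/top2c.png",cv2.resize(t[190:300,190:370],None,fx=4,fy=4))
E
```

```text
blade 5273 ((484.04083251953125, 299.0589599609375), (52.71971130371094, 120.72705078125), 21.41459846496582)
rib(silh) ((470.1219787597656, 294.88787841796875), (15.379651069641113, 59.90720748901367), 22.359453201293945)
```

View pics/w2c.png

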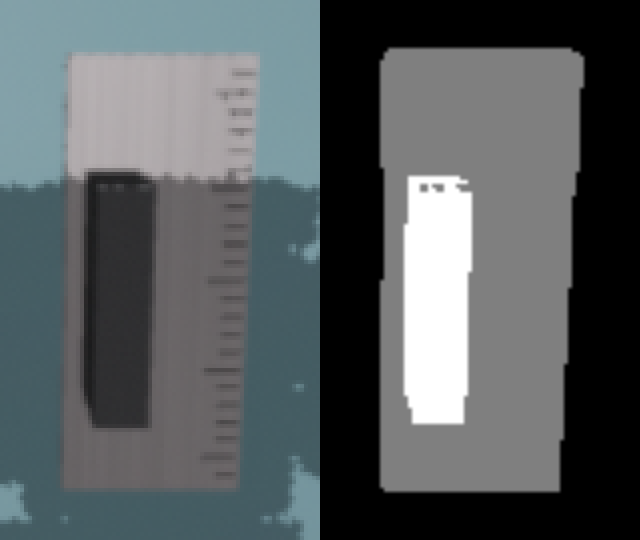

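Blade size comes out at 52.7×120.7 mm (expected 50×120), yaw about 21.5°, rib at about (0.471, 0.2945). The jaws are already at 21.4°. I'll descend to TCP z of about 0.014 and grip.

Emit:
jog_arm:
  series:
    - {"x": 0.48, "y": 0.5, "z": -0.6, "spin": 0}
    - {"x": 0.48, "y": 0.5, "z": -0.7, "spin": 0}
    - {"x": 0, "y": 0, "z": -0.8, "spin": 0}
    - {"x": 0, "y": 0, "z": -0.8, "spin": 0}
    - {"x": 0, "y": 0, "z": -0.8, "spin": 0}
    - {"x": 0, "y": 0, "z": -0.8, "spin": 0}
    - {"x": 0, "y": 0, "z": -0.8, "spin": 0}
    - {"x": 0, "y": 0, "z": -0.8, "spin": 0}
    - {"x": 0, "y": 0, "z": -0.7, "spin": 0}
    - {"x": 0, "y": 0, "z": -0.5, "spin": 0}
    - {"x": 0, "y": 0, "z": -0.34, "spin": 0}
    - {"x": 0, "y": 0, "z": 0, "spin": 0}
    - {"x": 0, "y": 0, "z": 0, "spin": 0}

```text
time_s: 4.27
tcp_pos: [0.4719, 0.2944, 0.0146]
orientation: [[-0.0, -0.363, 0.932], [-0.0, 0.932, 0.363], [-1.0, -0.0, -0.0]]
ft_force: [-0.2, -0.3, 0.6]
grip_width: 0.06
```

Emit:
jog_arm:
  series:
    - {"x": 0, "y": 0, "z": 0, "spin": 0}
    - {"x": 0, "y": 0, "z": 0, "spin": 0}
    - {"x": 0, "y": 0, "z": 0, "spin": 0}
    - {"x": 0, "y": 0, "z": 0, "spin": 0}
    - {"x": 0, "y": 0, "z": 0, "spin": 0}
    - {"x": 0, "y": 0, "z": 0, "spin": 0}
    - {"x": 0, "y": 0, "z": 0, "spin": 0}
  fingers: 0

```text
time_s: 4.85
tcp_pos: [0.4717, 0.2948, 0.0145]
orientation: [[0.0, -0.364, 0.931], [0.0, 0.931, 0.364], [-1.0, 0.0, 0.0]]
ft_force: [-0.5, 0.0, -0.1]
grip_width: 0.0169
```

```bash
python3 - <<'E'
from h import *
o=get_obs();print(o)
f=grab_frame("wrist");cv2.imwrite("pics/w3.png",f["image"])
E
```

```text
{'time_s': 4.85, 'joint_pos': array([2.30886320e+01, 2.28408890e+01, 9.93265015e+01, 7.91243416e-05,
       5.78257069e+01, 1.73765985e+00]), 'qvel': array([-0.04992665,  0.13818902,  0.05187738,  0.01615223,  0.02281521,
       -0.01764962]), 'tau': array([ 1.22512647e-03, -3.90363836e+01, -2.21535856e+01,  6.33005518e-02,
        1.16091952e-02,  1.68748556e-04]), 'tcp_pos': array([0.47165439, 0.29477339, 0.01454716]), 'orientation': array([[ 1.10364694e-04, -3.64079264e-01,  9.31367960e-01],
       [ 4.83193414e-05,  9.31367967e-01,  3.64079261e-01],
       [-9.99999993e-01,  4.82159023e-06,  1.20382211e-04]]), 'ft_force': array([-0.49498968,  0.0316559 , -0.08462281]), 'torque': array([-0.03684393, -0.09499701, -0.00069435]), 'grip_width': 0.01689111098467892}
```

View pics/w3.png

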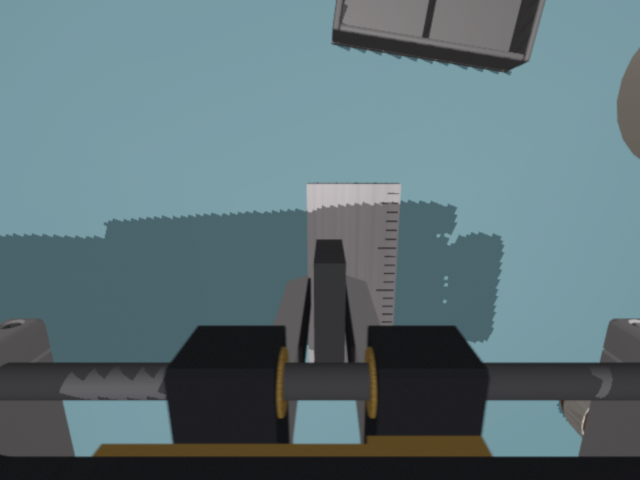

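View pics/top2c.png

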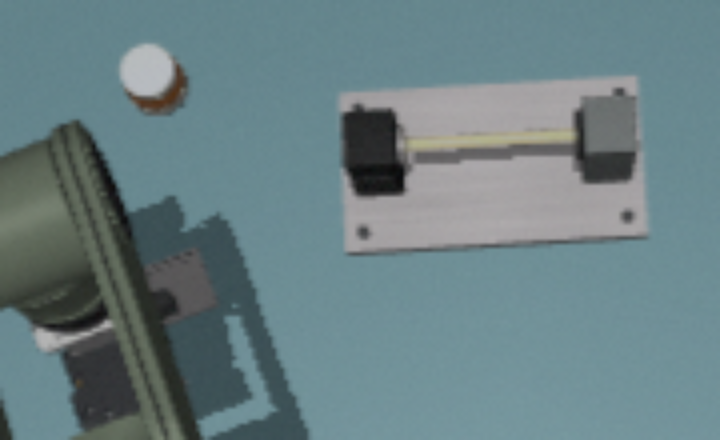

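In the wrist view the straightedge is between the fingers, with the rib at (329,290). Opening reads 16.9 mm, possibly still closing. I'll let it close fully while I get the bench pose from the top view.

Emit:
jog_arm:
  series:
    - {"x": 0, "y": 0, "z": 0, "spin": 0}
    - {"x": 0, "y": 0, "z": 0, "spin": 0}
    - {"x": 0, "y": 0, "z": 0, "spin": 0}
    - {"x": 0, "y": 0, "z": 0, "spin": 0}

```text
time_s: 5.23
tcp_pos: [0.472, 0.2949, 0.0146]
orientation: [[0.001, -0.364, 0.931], [0.0, 0.931, 0.364], [-1.0, 0.0, 0.001]]
ft_force: [1.0, 0.5, 1.2]
grip_width: 0.0139
```

```bash
python3 - <<'E'
from h import *
f=grab_frame("top");im=cv2.imread("pics/top0.png")
hsv=cv2.cvtColor(im,cv2.COLOR_BGR2HSV);
m=np.zeros(im.shape[:2],np.uint8);m[195:265,262:365]=((hsv[...,1]<45)*255).astype(np.uint8)[195:265,262:365]
print(hsv[240,310],hsv[257,310])
m=cv2.morphologyEx(m,cv2.MORPH_CLOSE,np.ones((9,9)));m=cv2.morphologyEx(m,cv2.MORPH_OPEN,np.ones((5,5)))
print("bench",rect(f,m,.02))
# front edge line fit: bottom-most plate pixel per column (top edge of front face)
g=im.astype(float).mean(2)
pts=[]
for u in range(282,348):
    col=g[244:258,u]; d=col[:-1]-col[1:]; k=int(np.argmax(d)); 
    w=np.clip(d[max(k-1,0):k+2],0,None); pts.append((u,244+0.5+(w*np.arange(max(k-1,0),max(k-1,0)+len(w))).sum()/w.sum()))
P=ray(f,np.array(pts),.02)[:,:2]
vx,vy,x,y=cv2.fitLine(P.astype(np.float32),cv2.DIST_HUBER,0,.01,.01).ravel()
print("front line yaw",np.degrees(np.arctan2(-vx*np.sign(vy),vy*np.sign(vy))),"x at y=0.011:",x+vx/vy*(.011-y), np.std((P[:,0]-x)*vy-(P[:,1]-y)*vx))
E
```

```text
[168   8 169] [ 95  67 153]
bench ((591.2341918945312, 14.704299926757812), (134.04815673828125, 242.1929168701172), 2.675640106201172)
front line yaw 2.7192667 x at y=0.011: 0.5279523 0.00042599342525162206
```

The grip is firm at 13.9 mm, matching the 14 mm rib. Bench yaw is about 2.7° and the middle of its front edge is near (0.527, 0.012). I'll lift 25 mm, pull back, and carry the straightedge to a spot in front of the bench, short of contact.

Emit:
jog_arm:
  series:
    - {"x": 0, "y": 0, "z": 0.5, "spin": 0}
    - {"x": -0.4, "y": 0, "z": 0.5, "spin": -0.3}
    - {"x": -0.4, "y": -0.4, "z": 0, "spin": -0.5}
    - {"x": -0.2, "y": -0.8, "z": 0, "spin": -0.5}
    - {"x": 0, "y": -0.8, "z": 0, "spin": -0.5}
    - {"x": 0, "y": -0.8, "z": 0, "spin": -0.5}
    - {"x": 0, "y": -0.8, "z": 0, "spin": -0.5}
    - {"x": 0, "y": -0.8, "z": 0, "spin": -0.5}
    - {"x": 0, "y": -0.8, "z": 0, "spin": -0.44}
    - {"x": 0, "y": -0.8, "z": 0, "spin": 0}
    - {"x": 0, "y": -0.8, "z": 0, "spin": 0}
    - {"x": 0, "y": -0.8, "z": 0, "spin": 0}
    - {"x": 0, "y": -0.8, "z": 0, "spin": 0}
    - {"x": 0, "y": -0.8, "z": 0, "spin": 0}
    - {"x": 0, "y": -0.8, "z": 0, "spin": 0}
    - {"x": 0, "y": -0.8, "z": 0, "spin": 0}
    - {"x": 0, "y": -0.6, "z": 0, "spin": 0}
    - {"x": 0, "y": 0, "z": 0, "spin": 0}
    - {"x": 0, "y": 0, "z": 0, "spin": 0}

```text
time_s: 6.87
tcp_pos: [0.446, 0.0094, 0.0395]
orientation: [[-0.001, -0.044, 0.999], [0.001, 0.999, 0.044], [-1.0, 0.001, -0.001]]
ft_force: [-0.5, 0.0, -2.9]
grip_width: 0.0143
```

```bash
python3 - <<'E'
from h import *
o=get_obs();print(o["tcp_pos"],o["ft_force"],o["grip_width"])
f=grab_frame("wrist");cv2.imwrite("pics/w4.png",f["image"]);np.savez("w4.npz",orientation=o["orientation"],tcp_pos=o["tcp_pos"])
E
```

```text
[0.44601454 0.00940555 0.03954434] [-0.50523648  0.01642049 -2.90996538] 0.014281570797286241
```

View pics/w4.png

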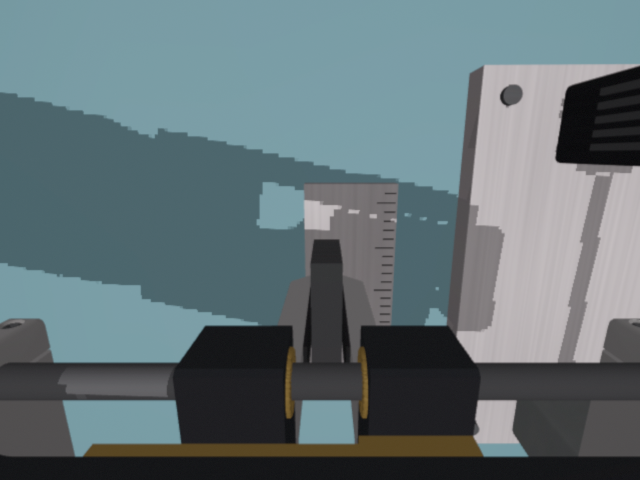

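The wrist view shows the held blade's graduated edge from (398,184) to (391,325). The bench's front-face top edge runs from (484,67) to (463,330), and the lamp is at the upper right. I'll fit these lines.

```bash
cat > fitl.py <<'E'
from h import *
def vline(f,o,rows,guess,win,z,sign,skip=None,chan=None):
    "near-vertical image edge: per-row max gradient"
    g=cv2.GaussianBlur(f["image"].astype(np.float32),(1,5),0); hsv=cv2.cvtColor(f["image"],cv2.COLOR_BGR2HSV)
    g=g.mean(2) if chan is None else cv2.GaussianBlur(hsv[...,chan].astype(np.float32),(1,5),0)
    pts=[]
    for v in rows:
        c=guess(v);a=int(c-win);seg=g[v,a:int(c+win)+1];d=(seg[1:]-seg[:-1])*sign
        k=int(np.argmax(d));lo=max(k-1,0);w=np.clip(d[lo:k+2],0,None)
        if d[k]>6: pts.append((a+.5+(w*np.arange(lo,lo+len(w))).sum()/w.sum(),v))
    P=ray(f,np.array(pts),z,o)[:,:2]
    vx,vy,x,y=cv2.fitLine((P*1000).astype(np.float32),cv2.DIST_HUBER,0,.01,.01).ravel()
    if vy<0: vx,vy=-vx,-vy
    r=(P[:,0]*1000-x)*vy-(P[:,1]*1000-y)*vx
    return dict(yaw=np.degrees(np.arctan2(-vx,vy)),x_at=lambda yy:x+vx/vy*(yy-y),n=len(pts),med=np.median(abs(r)),yr=(P[:,1].min(),P[:,1].max()),px=(pts[0],pts[-1]))
E
python3 - <<'E'
from fitl import *
o=get_obs();f=grab_frame("wrist")
L=lambda a,b:(lambda v:a[0]+(b[0]-a[0])*(v-a[1])/(b[1]-a[1]))
for n,a,b,z,s,w,ch in [("benchtop",(484,67),(463,330),.02,1,5,None),("benchbot",(472,72),(448,325),0,-1,5,1),("edge_top",(398,184),(391,325),.033,1,6,1),]:
    r=vline(f,o,range(int(a[1])+6,int(b[1])-4),L(a,b),w,z,s,chan=ch)
    print(n,{k:(np.round(np.array(v),2) if k!="x_at" else [round(float(v(y)),2) for y in (0,11.7,100)]) for k,v in r.items()})
im=f["image"]
# blade far end and bench far end
print(ray(f,[(304,184),(398,184)],.033,o),ray(f,[(484,66)],.02,o),ray(f,[(472,72)],0,o))
E
```

```text
benchtop {'yaw': np.float32(3.03), 'x_at': [528.0, 527.38, 522.7], 'n': np.int64(250), 'med': np.float64(0.08), 'yr': array([-0.02,  0.13]), 'px': array([[482.83,  73.  ],
       [458.62, 324.  ]])}
benchbot {'yaw': np.float32(2.73), 'x_at': [528.06, 527.5, 523.29], 'n': np.int64(243), 'med': np.float64(0.05), 'yr': array([-0.02,  0.13]), 'px': array([[469.17,  78.  ],
       [446.38, 320.  ]])}
edge_top {'yaw': np.float32(2.63), 'x_at': [483.31, 482.77, 478.71], 'n': np.int64(131), 'med': np.float64(0.02), 'yr': array([-0.01,  0.07]), 'px': array([[397.86, 190.  ],
       [391.19, 320.  ]])}
[[0.4304705  0.06771443 0.033     ]
 [0.47998742 0.06999314 0.033     ]] [[0.52136647 0.13149756 0.02      ]] [[0.52304792 0.1328739  0.        ]]
```

All three lines agree. The bench front is at x = 527.4 mm (at y = 11.7 mm, yaw about 2.8°), the blade edge is at 482.8 mm (yaw 2.6°), so the gap is 44.7 mm, and along the edge they are centred within 1 mm. I'll lower to just above the table, advance 42 mm, then look again.

Emit:
jog_arm:
  series:
    - {"x": 0, "y": 0, "z": -0.4, "spin": 0.03}
    - {"x": 0, "y": 0, "z": -0.4, "spin": 0}
    - {"x": 0, "y": 0, "z": -0.16, "spin": 0}
    - {"x": 0.3, "y": 0.02, "z": 0, "spin": 0}
    - {"x": 0.4, "y": 0.02, "z": 0, "spin": 0}
    - {"x": 0.4, "y": 0.02, "z": 0, "spin": 0}
    - {"x": 0.3, "y": 0.02, "z": 0, "spin": 0}
    - {"x": 0.2, "y": 0.01, "z": 0, "spin": 0}
    - {"x": 0.08, "y": 0, "z": 0, "spin": 0}
    - {"x": 0, "y": 0, "z": 0, "spin": 0}
    - {"x": 0, "y": 0, "z": 0, "spin": 0}

```text
time_s: 7.88
tcp_pos: [0.4881, 0.0121, 0.0149]
orientation: [[-0.001, -0.049, 0.999], [0.0, 0.999, 0.049], [-1.0, 0.0, -0.001]]
ft_force: [0.3, 0.2, -2.7]
grip_width: 0.0136
```

```bash
python3 - <<'E'
from h import *
o=get_obs();print(o["tcp_pos"],o["ft_force"],o["grip_width"])
f=grab_frame("wrist");cv2.imwrite("pics/w5.png",f["image"]);cv2.imwrite("pics/w5c.png",cv2.resize(f["image"][150:330,290:440],None,fx=3,fy=3))
E
```

```text
[0.48806683 0.0121148  0.0148914 ] [ 0.282506    0.24560544 -2.72502881] 0.013586913129310915
```

View pics/w5c.png

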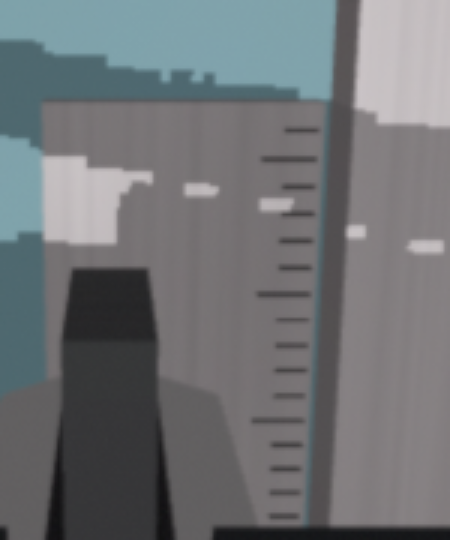

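A thin teal gap (1–2 px, about 1–2 mm) remains between the graduated edge and the face at crop (318,400). I'll creep forward until the force shows contact.

Emit:
jog_arm:
  series:
    - {"x": 0.04, "y": 0, "z": 0, "spin": 0}
    - {"x": 0.02, "y": 0, "z": 0, "spin": 0}
    - {"x": 0, "y": 0, "z": 0, "spin": 0}

```text
time_s: 8.18
tcp_pos: [0.4901, 0.0119, 0.0155]
orientation: [[0.0, -0.049, 0.999], [-0.0, 0.999, 0.049], [-1.0, -0.0, 0.0]]
ft_force: [0.5, 0.8, -1.7]
grip_width: 0.0142
```

Emit:
jog_arm:
  series:
    - {"x": 0.02, "y": 0, "z": 0, "spin": 0}
    - {"x": 0, "y": 0, "z": 0, "spin": 0}

```text
time_s: 8.35
tcp_pos: [0.4905, 0.012, 0.0155]
orientation: [[-0.0, -0.049, 0.999], [0.0, 0.999, 0.049], [-1.0, 0.0, -0.0]]
ft_force: [-0.5, 0.8, -2.4]
grip_width: 0.0135
```

Emit:
jog_arm:
  series:
    - {"x": 0.02, "y": 0, "z": 0, "spin": 0}
    - {"x": 0, "y": 0, "z": 0, "spin": 0}

```text
time_s: 8.52
tcp_pos: [0.4906, 0.012, 0.0153]
orientation: [[-0.001, -0.049, 0.999], [0.0, 0.999, 0.049], [-1.0, 0.0, -0.001]]
ft_force: [-1.5, -0.4, -1.6]
grip_width: 0.0138
```

Emit:
jog_arm:
  series:
    - {"x": 0.02, "y": 0, "z": -0.04, "spin": 0}
    - {"x": 0, "y": 0, "z": 0, "spin": 0}

```text
time_s: 8.68
tcp_pos: [0.4906, 0.012, 0.0144]
orientation: [[-0.003, -0.049, 0.999], [0.0, 0.999, 0.049], [-1.0, 0.0, -0.003]]
ft_force: [-5.6, -0.6, 3.6]
grip_width: 0.0136
```

```bash
python3 - <<'E'
from h import *
o=get_obs();print(o["tcp_pos"],o["ft_force"],o["grip_width"])
f=grab_frame("wrist");cv2.imwrite("pics/w6c.png",cv2.resize(f["image"][150:330,290:440],None,fx=3,fy=3))
E
```

```text
[0.49058865 0.0120035  0.01444951] [-5.64852601 -0.5870653   3.60279459] 0.013640193158453369
```

View pics/w6c.png

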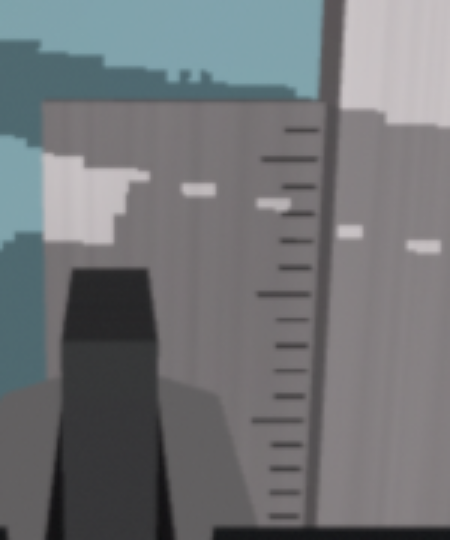

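The gap has closed, with about 5.6 N contact against the bench and the blade down on the table. Releasing and rising.

Emit:
jog_arm:
  series:
    - {"x": 0, "y": 0, "z": 0, "spin": 0}
    - {"x": 0, "y": 0, "z": 0, "spin": 0}
    - {"x": 0, "y": 0, "z": 0, "spin": 0}
    - {"x": 0, "y": 0, "z": 0, "spin": 0}
    - {"x": 0, "y": 0, "z": 0, "spin": 0}
  fingers: 40

```text
time_s: 9.15
tcp_pos: [0.4924, 0.0119, 0.0148]
orientation: [[0.001, -0.049, 0.999], [-0.0, 0.999, 0.049], [-1.0, -0.0, 0.001]]
ft_force: [1.4, -0.0, -0.8]
grip_width: 0.0395
```

Emit:
jog_arm:
  series:
    - {"x": -0.04, "y": 0, "z": 0.3, "spin": 0}
    - {"x": 0, "y": 0, "z": 0.6, "spin": 0}
    - {"x": 0, "y": 0, "z": 0.8, "spin": 0}
    - {"x": 0, "y": 0, "z": 0.8, "spin": 0}
    - {"x": 0, "y": 0, "z": 0.8, "spin": 0}
    - {"x": 0, "y": 0, "z": 0.8, "spin": 0}
    - {"x": 0, "y": 0, "z": 0.8, "spin": 0}
    - {"x": 0, "y": 0, "z": 0.8, "spin": 0}
    - {"x": 0, "y": 0, "z": 0.8, "spin": 0}
    - {"x": 0, "y": 0, "z": 0.6, "spin": 0}
    - {"x": 0, "y": 0, "z": 0, "spin": 0}
    - {"x": 0, "y": 0, "z": 0, "spin": 0}

```text
time_s: 10.15
tcp_pos: [0.4913, 0.0119, 0.193]
orientation: [[0.003, -0.049, 0.999], [-0.0, 0.999, 0.049], [-1.0, -0.001, 0.003]]
ft_force: [0.0, -0.2, -0.0]
grip_width: 0.0402
```

```bash
python3 - <<'E'
from h import *
o=get_obs();print(o["tcp_pos"],o["orientation"],o["ft_force"],o["grip_width"])
f=grab_frame("wrist");cv2.imwrite("pics/w7.png",f["image"]);np.savez("w7.npz",orientation=o["orientation"],tcp_pos=o["tcp_pos"])
E
```

```text
[0.4913269  0.01187591 0.19302912] [[ 2.72250850e-03 -4.87797610e-02  9.98805848e-01]
 [-4.04052192e-04  9.98809415e-01  4.87810365e-02]
 [-9.99996212e-01 -5.36376479e-04  2.69955755e-03]] [ 0.0453644  -0.20138307 -0.04705212] 0.04024535877653522
```

View pics/w7.png

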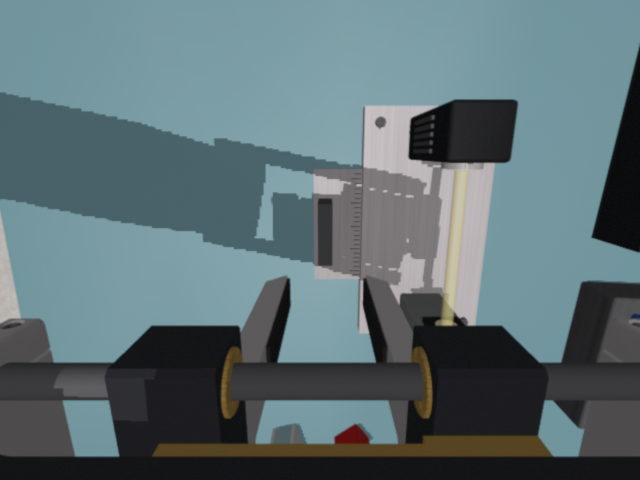

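The straightedge lies flush along the bench front, with its blade from (314,168) to (361,278). The bench front corners are at (363,106) and (360,332), and the beam rod runs from (461,170) to (446,328). Next I'll compute bench and beam positions.

```bash
python3 - <<'E'
from fitl import *
z=np.load("w7.npz");o={"orientation":z["orientation"],"tcp_pos":z["tcp_pos"]}
f=grab_frame("wrist");t=grab_frame("top")
im=f["image"]
cv2.imwrite("pics/w7c.png",cv2.resize(im[90:340,300:500],None,fx=3,fy=2.4))
print("bench front corners",ray(f,[(363,106),(360,332)],.02,o))
print("blade corners",ray(f,[(314.5,169),(361,169),(361,278),(314.5,278)],.008,o))
hsv=cv2.cvtColor(im,cv2.COLOR_BGR2HSV)
m=((hsv[...,0]>20)&(hsv[...,0]<40)&(hsv[...,1]>30)&(hsv[...,2]>120));vs,us=np.nonzero(m[172:318,430:480]);vs+=172;us+=430
print(len(us))
c=np.array([(us[vs==v].mean(),v) for v in range(172,318) if (vs==v).sum()>4])
P=ray(f,c,.105,o)[:,:2]*1000
vx,vy,x,y=cv2.fitLine(P.astype(np.float32),cv2.DIST_HUBER,0,.01,.01).ravel()
print("beam wrist: x at y=15",x+vx/vy*(15-y),"yaw",np.degrees(np.arctan(-vx/vy)),c[0],c[-1],P[0],P[-1])
im=t["image"];hsv=cv2.cvtColor(im,cv2.COLOR_BGR2HSV)
E
```

```text
bench front corners [[ 0.51975244  0.13068284  0.02      ]
 [ 0.53457276 -0.10632158  0.02      ]]
blade corners [[ 0.47588753  0.06950848  0.008     ]
 [ 0.52348731  0.07186011  0.008     ]
 [ 0.53239491 -0.04642242  0.008     ]
 [ 0.48073181 -0.04891871  0.008     ]]
1709
beam wrist: x at y=15 594.1304 yaw 2.8715045 [463.91666667 172.        ] [450. 317.] [591.13710191  77.22975462] [597.48962504 -42.27064185]
```

View pics/w7c.png

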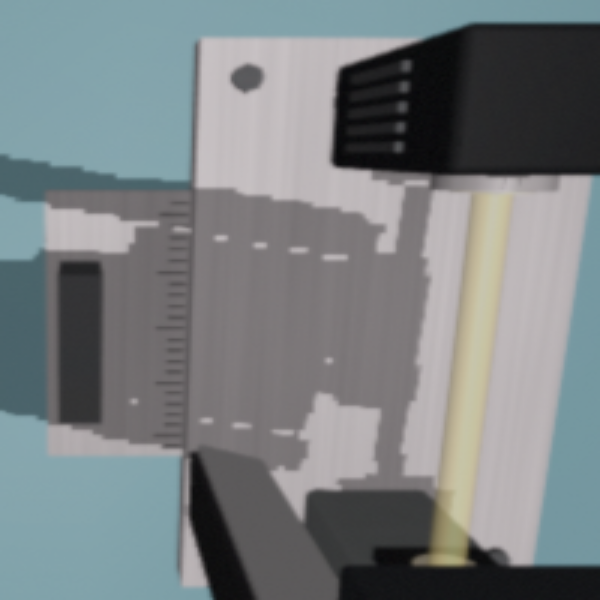

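Both the bench geometry and the beam line put beam_mid at about (0.593, 0.015), yaw 2.8°. The straightedge is seated, so now I'll go over the cell.

Emit:
jog_arm:
  series:
    - {"x": -0.2, "y": -0.5, "z": 0, "spin": 0.3}
    - {"x": -0.2, "y": -0.9, "z": 0, "spin": 0.3}
    - {"x": -0.2, "y": -1, "z": 0, "spin": 0.3}
    - {"x": -0.2, "y": -1, "z": 0, "spin": 0.3}
    - {"x": -0.2, "y": -1, "z": 0, "spin": 0.3}
    - {"x": -0.2, "y": -1, "z": 0, "spin": 0.3}
    - {"x": -0.2, "y": -1, "z": 0, "spin": 0.3}
    - {"x": -0.2, "y": -1, "z": 0, "spin": 0.3}
    - {"x": 0, "y": -1, "z": 0, "spin": 0.3}
    - {"x": 0, "y": -1, "z": 0, "spin": 0.3}
    - {"x": 0, "y": -1, "z": 0, "spin": 0}
    - {"x": 0, "y": -1, "z": 0, "spin": 0}
    - {"x": 0, "y": -0.6, "z": 0, "spin": 0}
    - {"x": 0, "y": 0, "z": 0, "spin": 0}
    - {"x": 0, "y": 0, "z": 0, "spin": 0}
  fingers: 50

```text
time_s: 11.55
tcp_pos: [0.4501, -0.2875, 0.1908]
orientation: [[-0.002, -0.304, 0.953], [0.002, 0.953, 0.304], [-1.0, 0.003, -0.001]]
ft_force: [0.1, 0.5, 0.0]
grip_width: 0.0504
```

```bash
python3 - <<'E'
from h import *
o=get_obs();print(o["tcp_pos"],o["orientation"],o["grip_width"],o["joint_pos"])
f=grab_frame("wrist");cv2.imwrite("pics/w8.png",f["image"]);np.savez("w8.npz",orientation=o["orientation"],tcp_pos=o["tcp_pos"])
t=grab_frame("top");cv2.imwrite("pics/top8.png",t["image"])
E
```

```text
[ 0.45009668 -0.28754093  0.1908024 ] [[-1.60588552e-03 -3.04391924e-01  9.52545525e-01]
 [ 2.33056854e-03  9.52543028e-01  3.04395054e-01]
 [-9.99995995e-01  2.70879624e-03 -8.20268813e-04]] 0.0504345519511886 [-4.18845021e+01  7.70750076e+00  9.49090870e+01  3.89003503e-02
  7.75410663e+01 -5.96146619e+01]
```

View pics/w8.png

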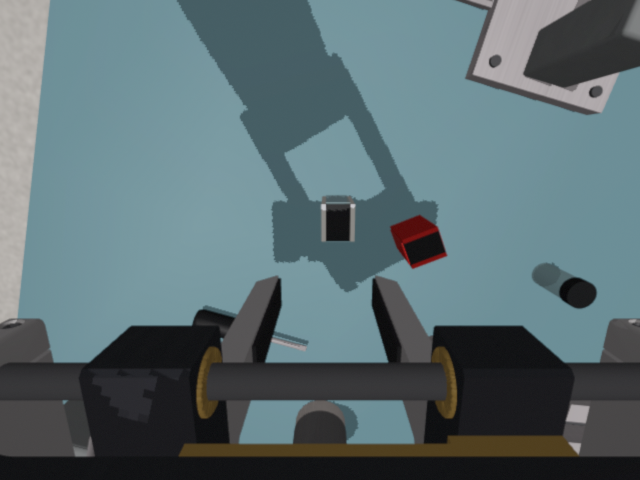

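View pics/top8.png

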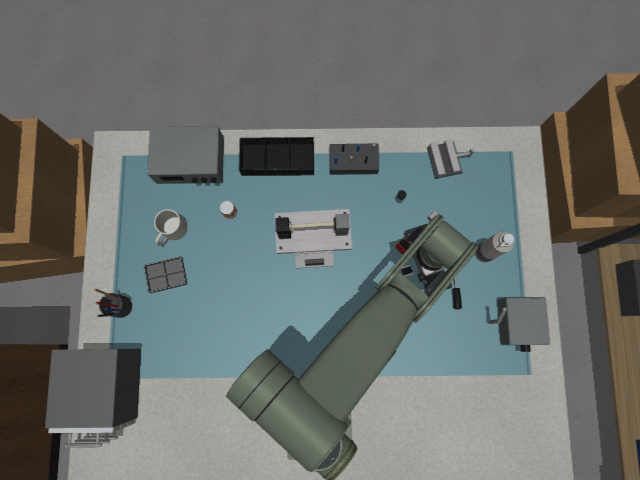

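The wrist view shows the cell's top at u 321–355, v 205–241, with white plates left and right facing the fingers. The red look-alike is at (418,240). The top view shows the straightedge still flush at (314,258). Measuring the cell:

```bash
python3 - <<'E'
from h import *
z=np.load("w8.npz");o={"orientation":z["orientation"],"tcp_pos":z["tcp_pos"]}
f=grab_frame("wrist");im=f["image"]
x0,x1,y0,y1=305,375,185,260
cv2.imwrite("pics/w8c.png",cv2.resize(im[y0:y1,x0:x1],None,fx=8,fy=8,interpolation=cv2.INTER_NEAREST))
hsv=cv2.cvtColor(im,cv2.COLOR_BGR2HSV)
m=np.zeros(im.shape[:2],np.uint8);m[y0:y1,x0:x1]=((hsv[y0:y1,x0:x1,2]<50)*255)
print("cap",cv2.countNonZero(m),rect(f,m,.064,o))
w=np.zeros_like(m);w[203:260,x0:x1]=((hsv[203:260,x0:x1,2]>125)&(hsv[203:260,x0:x1,1]<55))*255
m2=cv2.morphologyEx(cv2.max(m,w),cv2.MORPH_CLOSE,np.ones((3,3)));print("top",cv2.countNonZero(m2),rect(f,m2,.064,o))
E
```

```text
cap 736 ((454.25616455078125, -272.3717346191406), (19.864736557006836, 31.016576766967773), 17.7548770904541)
top 1132 ((453.79937744140625, -271.58648681640625), (30.0970458984375, 32.792144775390625), 17.764619827270508)
```

View pics/w8c.png

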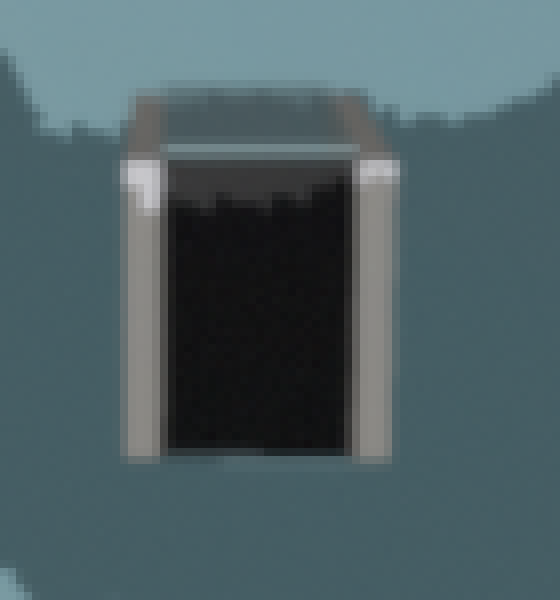

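Top width 30.1 mm (expected 30), yaw 17.8° against the jaws' 17.7°, centre (0.4538, -0.2716). The fingers meet the frosted plates only. Descending.

Emit:
jog_arm:
  series:
    - {"x": 0.08, "y": 0.32, "z": -0.3, "spin": 0}
    - {"x": 0.07, "y": 0.32, "z": -0.5, "spin": 0}
    - {"x": 0, "y": 0, "z": -0.8, "spin": 0}
    - {"x": 0, "y": 0, "z": -0.8, "spin": 0}
    - {"x": 0, "y": 0, "z": -0.8, "spin": 0}
    - {"x": 0, "y": 0, "z": -0.6, "spin": 0}
    - {"x": 0, "y": 0, "z": 0, "spin": 0}
    - {"x": 0, "y": 0, "z": 0, "spin": 0}

```text
time_s: 12.37
tcp_pos: [0.4539, -0.2702, 0.096]
orientation: [[-0.002, -0.307, 0.952], [0.002, 0.952, 0.307], [-1.0, 0.002, -0.001]]
ft_force: [0.1, 0.6, 0.4]
grip_width: 0.0501
```

```bash
python3 - <<'E'
from h import *
o=get_obs();print(o["tcp_pos"],o["ft_force"])
f=grab_frame("wrist");cv2.imwrite("pics/w9.png",f["image"])
E
```

```text
[ 0.45386008 -0.27015963  0.09598414] [0.11226777 0.60851449 0.35593597]
```

View pics/w9.png

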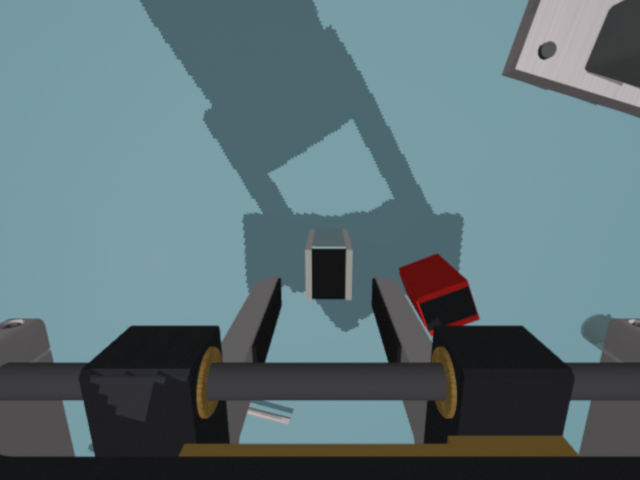

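The cell at (328,272) is centred between the fingertips (281 and 372), and the red one is clear of the right finger. Going down and gripping.

Emit:
jog_arm:
  series:
    - {"x": 0, "y": -0.04, "z": -0.5, "spin": 0}
    - {"x": 0, "y": 0, "z": -0.7, "spin": 0}
    - {"x": 0, "y": 0, "z": -0.7, "spin": 0}
    - {"x": 0, "y": 0, "z": -0.7, "spin": 0}
    - {"x": 0, "y": 0, "z": -0.4, "spin": 0}
    - {"x": 0, "y": 0, "z": -0.2, "spin": 0}
    - {"x": 0, "y": 0, "z": 0, "spin": 0}
    - {"x": 0, "y": 0, "z": 0, "spin": 0}

```text
time_s: 13.08
tcp_pos: [0.4552, -0.2735, 0.0179]
orientation: [[0.001, -0.306, 0.952], [-0.001, 0.952, 0.306], [-1.0, -0.001, 0.001]]
ft_force: [1.2, 1.2, 0.0]
grip_width: 0.0494
```

Emit:
jog_arm:
  series:
    - {"x": 0, "y": 0, "z": 0, "spin": 0}
    - {"x": 0, "y": 0, "z": 0, "spin": 0}
    - {"x": 0, "y": 0, "z": 0, "spin": 0}
    - {"x": 0, "y": 0, "z": 0, "spin": 0}
    - {"x": 0, "y": 0, "z": 0, "spin": 0}
    - {"x": 0, "y": 0, "z": 0, "spin": 0}
    - {"x": 0, "y": 0, "z": 0, "spin": 0}
    - {"x": 0, "y": 0, "z": 0, "spin": 0}
  fingers: 0

```text
time_s: 13.75
tcp_pos: [0.4551, -0.2735, 0.0177]
orientation: [[0.001, -0.306, 0.952], [-0.001, 0.952, 0.306], [-1.0, -0.001, 0.001]]
ft_force: [0.9, 1.3, 5.6]
grip_width: 0.0298
```

Emit:
jog_arm:
  series:
    - {"x": 0, "y": 0, "z": 0, "spin": 0}
    - {"x": 0, "y": 0, "z": 0, "spin": 0}

```text
time_s: 13.92
tcp_pos: [0.4551, -0.2734, 0.0177]
orientation: [[0.001, -0.306, 0.952], [-0.001, 0.952, 0.306], [-1.0, -0.001, 0.001]]
ft_force: [-0.3, 1.0, 5.5]
grip_width: 0.0301
```

The grip reads 30.1 mm (cell is 30). Cell centre sits 14.3 mm above the TCP, so the final TCP z is about 0.0907. Lifting 160 mm straight up.

Emit:
jog_arm:
  series:
    - {"x": 0, "y": 0, "z": 0.2, "spin": 0}
    - {"x": 0, "y": 0, "z": 0.4, "spin": 0}
    - {"x": 0, "y": 0, "z": 0.5, "spin": 0}
    - {"x": 0, "y": 0, "z": 0.5, "spin": 0}
    - {"x": 0, "y": 0, "z": 0.5, "spin": 0}
    - {"x": 0, "y": 0, "z": 0.5, "spin": 0}
    - {"x": 0, "y": 0, "z": 0.5, "spin": 0}
    - {"x": 0, "y": 0, "z": 0.5, "spin": 0}
    - {"x": 0, "y": 0, "z": 0.5, "spin": 0}
    - {"x": 0, "y": 0, "z": 0.5, "spin": 0}
    - {"x": 0, "y": 0, "z": 0.5, "spin": 0}
    - {"x": 0, "y": 0, "z": 0.5, "spin": 0}
    - {"x": 0, "y": 0, "z": 0.4, "spin": 0}
    - {"x": 0, "y": 0, "z": 0.4, "spin": 0}
    - {"x": 0, "y": 0, "z": 0, "spin": 0}
    - {"x": 0, "y": 0, "z": 0, "spin": 0}
    - {"x": 0, "y": 0, "z": 0, "spin": 0}

```text
time_s: 15.33
tcp_pos: [0.4539, -0.2727, 0.1763]
orientation: [[-0.001, -0.306, 0.952], [0.001, 0.952, 0.306], [-1.0, 0.001, -0.001]]
ft_force: [-0.3, 0.4, -1.2]
grip_width: 0.0302
```

```bash
python3 - <<'E'
from h import *
o=get_obs();print(o["tcp_pos"],o["ft_force"],o["grip_width"])
f=grab_frame("wrist");cv2.imwrite("pics/w10.png",f["image"])
E
```

```text
[ 0.45394082 -0.27268262  0.17627935] [-0.34464334  0.35297181 -1.21305513] 0.03022010847051811
```

View pics/w10.png

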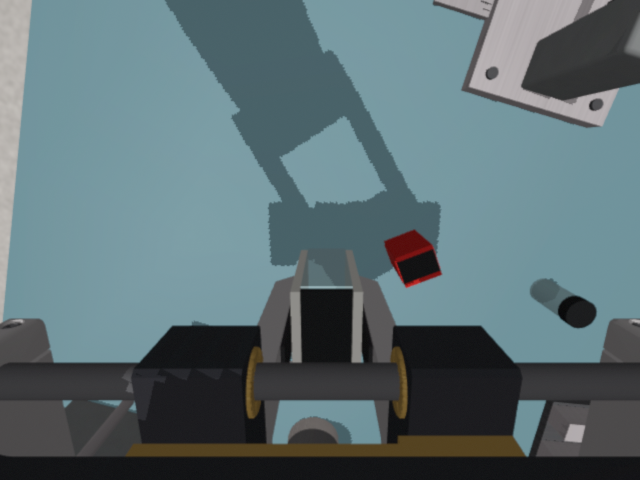

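The cell is held with the fingers on its white frosted plates, its top spanning about (292–362, 290–362). Carrying it above the bench with its bottom at about 0.158, clear of the 0.135 tops.

Emit:
jog_arm:
  series:
    - {"x": 0.2, "y": 0.4, "z": 0, "spin": -0.2}
    - {"x": 0.4, "y": 0.7, "z": 0, "spin": -0.2}
    - {"x": 0.4, "y": 0.8, "z": 0, "spin": -0.2}
    - {"x": 0.4, "y": 0.8, "z": 0, "spin": -0.2}
    - {"x": 0.4, "y": 0.8, "z": 0, "spin": -0.2}
    - {"x": 0.4, "y": 0.8, "z": 0, "spin": -0.2}
    - {"x": 0.4, "y": 0.8, "z": 0, "spin": -0.2}
    - {"x": 0.4, "y": 0.8, "z": 0, "spin": -0.2}
    - {"x": 0.4, "y": 0.8, "z": 0, "spin": -0.2}
    - {"x": 0.4, "y": 0.8, "z": 0, "spin": -0.2}
    - {"x": 0.4, "y": 0.8, "z": 0, "spin": -0.2}
    - {"x": 0.4, "y": 0.8, "z": 0, "spin": -0.2}
    - {"x": 0.4, "y": 0.8, "z": 0, "spin": -0.2}
    - {"x": 0.4, "y": 0.8, "z": 0, "spin": -0.2}
    - {"x": 0.16, "y": 0.6, "z": 0, "spin": -0.2}
    - {"x": 0, "y": 0.2, "z": 0, "spin": 0}
    - {"x": 0, "y": 0, "z": 0, "spin": 0}
    - {"x": 0, "y": 0, "z": 0, "spin": 0}

```text
time_s: 16.88
tcp_pos: [0.5927, 0.0141, 0.1762]
orientation: [[-0.002, -0.05, 0.999], [-0.001, 0.999, 0.05], [-1.0, -0.0, -0.002]]
ft_force: [0.5, 0.6, -0.5]
grip_width: 0.0298
```

```bash
python3 - <<'E'
from h import *
o=get_obs();print(o["tcp_pos"],o["orientation"],o["ft_force"],o["grip_width"])
f=grab_frame("wrist");cv2.imwrite("pics/w11.png",f["image"]);np.savez("w11.npz",orientation=o["orientation"],tcp_pos=o["tcp_pos"])
s=grab_frame("side");cv2.imwrite("pics/s11.png",cv2.resize(s["image"][120:320,250:450],None,fx=3,fy=3))
E
```

```text
[0.59267364 0.01412635 0.17615112] [[-1.73648587e-03 -4.95173053e-02  9.98771756e-01]
 [-5.20695459e-04  9.98773171e-01  4.95164702e-02]
 [-9.99998357e-01 -4.34071267e-04 -1.76013894e-03]] [ 0.45826163  0.61865772 -0.52616733] 0.029778838415943185
```

View pics/w11.png

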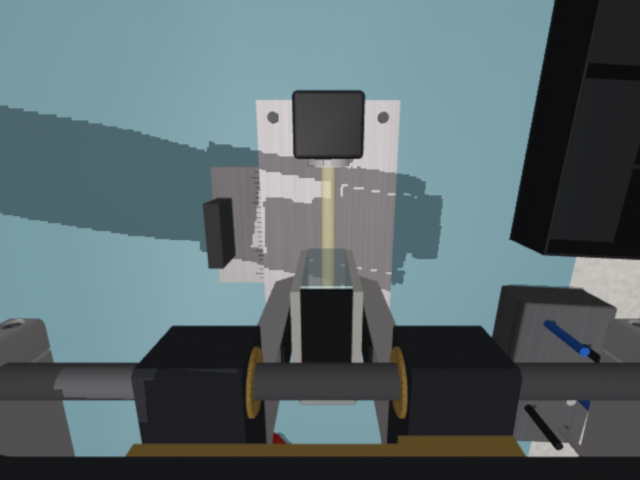

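View pics/s11.png

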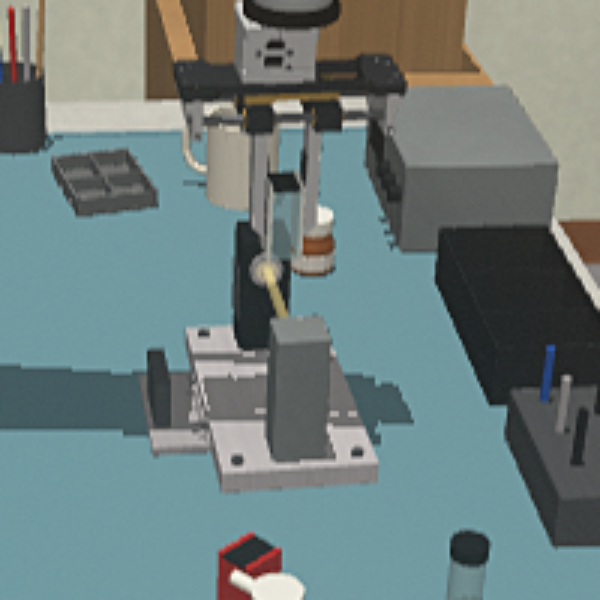

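The beam rod at u≈328, v 168–250 lines up with the cell's middle (u≈327). The side view shows the cell above the gap and the straightedge flush. I'll quantify this before lowering.

```bash
python3 - <<'E'
from fitl import *
z=np.load("w11.npz");o={"orientation":z["orientation"],"tcp_pos":z["tcp_pos"]}
f=grab_frame("wrist");im=f["image"]
hsv=cv2.cvtColor(im,cv2.COLOR_BGR2HSV)
m=((hsv[...,0]>20)&(hsv[...,0]<40)&(hsv[...,1]>35)&(hsv[...,2]>110))
c=np.array([(np.nonzero(m[v,310:346])[0].mean()+310,v) for v in range(172,245) if m[v,310:346].sum()>4])
P=ray(f,c,.105,o)[:,:2]*1000
vx,vy,x,y=cv2.fitLine(P.astype(np.float32),cv2.DIST_HUBER,0,.01,.01).ravel()
print("beam x at y=15",x+vx/vy*(15-y),"yaw",np.degrees(np.arctan(-vx/vy)),len(c))
print("bench back-left/right(+y end) corners",ray(f,[(256.5,100),(399.5,100)],.02,o))
print("lens face y: lamp-near edge top",ray(f,[(328,157)],.135,o))
zt=o["tcp_pos"][2]+.0463
print("cell top far edge (clear face +y)",ray(f,[(292,289),(362,289)],zt,o),"target +y face =",)
for n,a,b in [("workedge",(259,172),(264,280))]:
    print(ray(f,[a,b],.008,o))
E
```

```text
beam x at y=15 591.95355 yaw 2.912479 73
bench back-left/right(+y end) corners [[0.52269536 0.13100458 0.02      ]
 [0.65103652 0.13743833 0.02      ]]
lens face y: lamp-near edge top [[0.5889314  0.08584441 0.135     ]]
cell top far edge (clear face +y) [[0.57656473 0.03387707 0.22245112]
 [0.60508962 0.03532471 0.22245112]] target +y face =
[[ 0.52272993  0.06688133  0.008     ]
 [ 0.52812034 -0.04542762  0.008     ]]
```

The beam is at x = 592–594 mm, the cell centre at about 592 mm, y offset about 2 mm, and yaw matches within 0.1°. Lowering 85 mm straight down.

Emit:
jog_arm:
  series:
    - {"x": 0, "y": 0, "z": -0.2, "spin": 0}
    - {"x": 0, "y": 0, "z": -0.3, "spin": 0}
    - {"x": 0, "y": 0, "z": -0.3, "spin": 0}
    - {"x": 0, "y": 0, "z": -0.3, "spin": 0}
    - {"x": 0, "y": 0, "z": -0.3, "spin": 0}
    - {"x": 0, "y": 0, "z": -0.3, "spin": 0}
    - {"x": 0, "y": 0, "z": -0.3, "spin": 0}
    - {"x": 0, "y": 0, "z": -0.3, "spin": 0}
    - {"x": 0, "y": 0, "z": -0.3, "spin": 0}
    - {"x": 0, "y": 0, "z": -0.3, "spin": 0}
    - {"x": 0, "y": 0, "z": -0.3, "spin": 0}
    - {"x": 0, "y": 0, "z": -0.2, "spin": 0}
    - {"x": 0, "y": 0, "z": 0, "spin": 0}
    - {"x": 0, "y": 0, "z": 0, "spin": 0}
    - {"x": 0, "y": 0, "z": 0, "spin": 0}
    - {"x": 0, "y": 0, "z": 0, "spin": 0}

```text
time_s: 18.37
tcp_pos: [0.594, 0.0144, 0.0926]
orientation: [[0.001, -0.049, 0.999], [-0.0, 0.999, 0.049], [-1.0, -0.0, 0.001]]
ft_force: [-0.8, 0.3, -1.5]
grip_width: 0.03
```

```bash
python3 - <<'E'
from h import *
o=get_obs();print(o["tcp_pos"],o["orientation"],o["ft_force"],o["grip_width"])
f=grab_frame("wrist");s=grab_frame("side");t=grab_frame("top")
a=cv2.resize(s["image"][150:310,280:400],None,fx=3,fy=3);b=cv2.resize(f["image"],None,fx=.6875,fy=.75)
c=np.zeros((480,800,3),np.uint8);c[:,:360]=a;c[:360,360:]=b
cv2.imwrite("pics/fin.png",c);cv2.imwrite("pics/topfin.png",cv2.resize(t["image"][170:310,200:440],None,fx=3,fy=3))
np.savez("wf.npz",orientation=o["orientation"],tcp_pos=o["tcp_pos"]);cv2.imwrite("pics/wf.png",f["image"]);cv2.imwrite("pics/sf.png",s["image"])
# predicted cell outline in side view
T=o["tcp_pos"];R=o["orientation"];print("cell top/bot corners side", np.round(proj(s,[[T[0],T[1]-.017,.105+.032],[T[0],T[1]-.017,.105-.032]]),1), "beam_mid",proj(s,[.593,.0153,.105]))
E
```

```text
[0.59398004 0.01439116 0.09261179] [[ 1.31609141e-03 -4.86885507e-02  9.98813142e-01]
 [-1.35299624e-04  9.98813989e-01  4.86887703e-02]
 [-9.99999125e-01 -1.99217915e-04  1.30794297e-03]] [-0.7783817   0.2821483  -1.51573647] 0.030001709292968276
cell top/bot corners side [[345.  214.1]
 [344.1 236.2]] beam_mid [[343.28987562 221.87178254]]
```

View pics/fin.png

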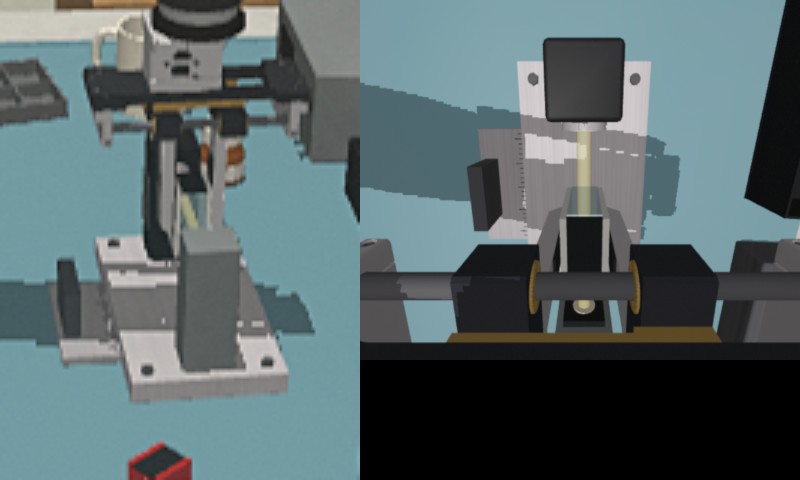

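View pics/topfin.png

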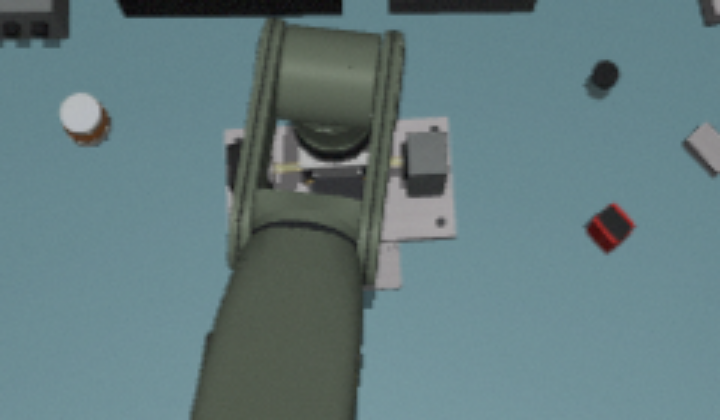

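The wrist view shows the beam rod (u≈584 in the composite) entering the clear face in the middle of the cell's span (564–606). The side view shows the cell between the posts. One last numeric check of the beam line and the straightedge.

```bash
python3 - <<'E'
from fitl import *
z=np.load("wf.npz");o={"orientation":z["orientation"],"tcp_pos":z["tcp_pos"]}
f=grab_frame("wrist");im=f["image"]
hsv=cv2.cvtColor(im,cv2.COLOR_BGR2HSV)
m=((hsv[...,0]>20)&(hsv[...,0]<40)&(hsv[...,1]>35)&(hsv[...,2]>110))
c=np.array([(np.nonzero(m[v,308:346])[0].mean()+308,v) for v in range(174,245) if m[v,308:346].sum()>4])
P=ray(f,c,.105,o)[:,:2]*1000
vx,vy,x,y=cv2.fitLine(P.astype(np.float32),cv2.DIST_HUBER,0,.01,.01).ravel()
print("beam x at y=15",x+vx/vy*(15-y),"yaw",np.degrees(np.arctan(-vx/vy)),len(c),c[0],c[-1])
g=cv2.resize(im[150:330,170:400],None,fx=3,fy=3);cv2.imwrite("pics/wfc.png",g)
E
```

```text
beam x at y=15 592.8297 yaw 3.1878653 70 [326.11111111 175.        ] [325.5 244. ]
```

View pics/wfc.png

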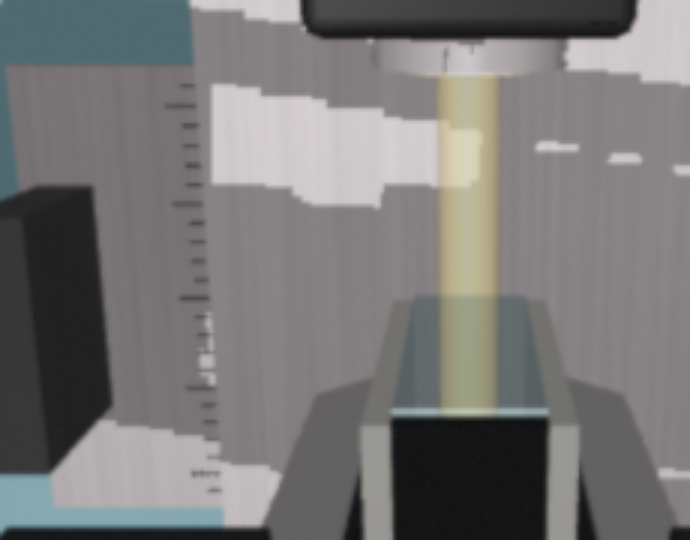

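The beam is centred in the clear window: rod at crop u 440–498, window 391–548. Beam x is 592.8 mm against the TCP's 594.0, about 1 mm off with 6 mm allowed. Handing in.

```bash
python3 - <<'E'
from workcell import *
print(hand_in()); o=get_obs(); print(o["time_s"],o["tcp_pos"],o["grip_width"])
E
```

```text
the job is handed in; nothing more can be done
None
the job is handed in; nothing more can be done
```

I placed the straightedge flush against the middle of the light bench's front edge and let it go. Then I gripped the white prism cell by its frosted faces and held it in the beam. I handed the job in at about 18.5 s of the 64 s; the interface gives no verdict.

- **Straightedge:** I pushed it in until about 5.6 N of contact showed and the gap to the bench closed, then released it. Later pictures show it still flush. It sits about 1 mm from the middle, with yaw matching the bench to about 0.3°.
- **Cell:** The grip read 30.0 mm, matching the frosted faces. By the tool pose its centre is about 1 mm from the beam sideways and 1–2 mm along it. It is about 2 mm high at z ≈ 0.107, against 0.105. Tool yaw was 2.8°, against 2.8–3.2° measured for the bench and beam. The last picture shows the beam through the middle of the clear window, and nothing of the bench touched.
- **Other things on the table:** I saw no sign that any bystander or the red look-alike had moved, but I did not measure them again.
- **Disagreements:** My readings of the beam's sideways position ranged from 592.0 to 594.1 mm, within the camera's 2 mm calibration. The first two move calls were refused because the rows lacked keys, and I resent them. The state could not be read after handing in.

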